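Refit the floor plate of a drained water bath under its rim lips

TASK

The perforated floor plate of the drained water bath lies askew across the rim; it is longer than the mouth of the tank. Square it up and tip it in rear end first, so that its rear edge goes under the deep rear lip while the front end is still above the rim, work it back until the front end drops in, then draw it fully forward against the front wall, flat on both ledges with both ends under the lips. Leave the dropper bottle, the timer and the marker where they are.

Things in the scene. Friction and masses are not known exactly. Their poses are not given: they have to be found in the camera images.
- bath: Low white bench water bath, steel tank and rim, fixed. Origin on the table under the tank's middle; x to its rear (away from its dial, roughly from the robot), y left, z up. Outside x -156..136, y -101..101 mm, flat rim top at z 105 mm. Tank inside x -114..114, y -81..81 mm, upright walls. Rim sheet 4 mm thick, turned in as lips at front and rear only; mouth x -104..86, y -81..81 mm.
- bath_front_stop (a point): Middle of the tank's front wall inside, at ledge height (bath frame x -114, z 69 mm): here the middle of the plate's front edge ends up. The two ledges' tops are at z 69 mm, 36 mm below the rim top: front ledge x -114..-80, rear ledge x 62..114 mm, full width, 4 mm thick. Between them the tank is open down to the heater at z 38 mm. The front lip hides the first 10 mm behind the front wall.
- bath_rear_lip (a point): Middle of the free edge of the deep rear lip, at the rim top (bath frame x +86, z 105 mm). The lip covers the last 28 mm before the rear wall. Drawn forward until its rear edge is off this lip, the plate tips in by itself, pivoting on the front lip, and its rear edge drops on the rear ledge.
- floor_plate: Loose flat perforated steel plate 212 (x) x 150 (y) x 5 mm, about 0.4 kg. Origin mid-underside; x along its length, about to the bath's rear. Two hand slots through it, centred at x +42 and -42 mm, each 28 mm in x, 90 mm in y: fingertips can stand in one and drag or push the plate. At the start it lies on the rim (underside z 105 mm), across the mouth, up to 0.4 rad askew to the bath.
- plate_front_edge (a point): Middle of the plate's front short edge, underside (plate frame x -106 mm). The front end drops in past the front lip only when the rear edge is within 6 mm of the tank's rear wall. Fitted, this edge touches the front wall under the front lip.
- plate_rear_edge (a point): Middle of the plate's rear short edge, underside (plate frame x +106 mm). Fitted, it is 12 mm under the rear lip (bath frame x +98, z 69 mm).
- dropper_bottle: Small dropper bottle with a blue cap, 25 mm across, 64 mm high, standing to the right of the bath; bystander. Origin at its foot.
- bench_timer: Round white bench timer, 68 mm across, 40 mm high, standing to the left of the bath; bystander. Origin at its foot.
- marker: Black marker pen, 127 mm long, lying on the table at the right front; bystander. Origin at the middle of its underside.

How it is judged (in metres and radians):
On the way:
1. the plate stands aslant through the mouth: its rear edge is below the rear lip and behind the lip's free edge, its front edge still above the rim (z of plate_rear_edge in the frame of bath below 0.096 m and x of plate_rear_edge in the frame of bath above 0.088 m and z of plate_front_edge in the frame of bath above 0.1 m), for 0.1 s.
At the end, for the whole second after the job is handed in: The plate lies still and flat (tilt under 0.04 rad) on both ledges (both short edges within 4 mm of the ledge height), the middle of its front edge within 5 mm of the tank's front wall, so that both ends are at least 4 mm under the lips (x of plate_front_edge in the frame of bath below -0.109 m and z of plate_front_edge in the frame of bath between 0.065 and 0.073 m and z of plate_rear_edge in the frame of bath between 0.065 and 0.073 m and x of plate_rear_edge in the frame of bath above 0.09 m and angle between floor_plate's own z axis and vertical below 0.04 rad and linear speed of floor_plate below 0.01 m/s); the robot touches nothing.
It fails at once if the dropper bottle is pushed more than 25 mm or knocked over (distance of dropper_bottle from where it was at the start of the episode above 0.025 m or angle between dropper_bottle's own z axis and vertical above 0.5 rad).
It fails at once if the timer is pushed more than 25 mm (distance of bench_timer from where it was at the start of the episode above 0.025 m).
It fails at once if the marker is pushed more than 25 mm (distance of marker from where it was at the start of the episode above 0.025 m).
It also fails if it takes over 43 s, if anything falls off the work surface, if the arm or the gripper's body presses on something with over 40 N, if the wrist force passes 120 N, or if a joint passes its speed limit or range.

ROBOT

A 6-joint arm with a two-finger parallel gripper is mounted at the origin on a cart in front of the work surface, level with it; the furniture and walls round the work are solid. World frame = base frame: x ahead of the robot, y to its left, z up, the work surface at z = 0. Lengths are in m, angles in degrees, forces in N, time in s.
With the tool pointing down it reaches from about 0.325 to 0.775 m from the base axis. Payload 5.5 kg.
Tool frame: the origin (TCP) lies between the finger pads; the fingertips stand 8 mm ahead of it and the grasp point (between the pads) lies 11 mm behind it; z points along the fingers, y is the line along which they close (so a half turn about z gives the same grasp; the last joint's range is limited). The gripper opens to 88 mm and grips with 3 to 60 N. Pads are 20 mm wide; open, the fingers measure 115 mm over their backs; the gripper's body (75 mm by 178 mm) begins 61 mm behind the grasp point.
Start: joints at [63.673, 5.22, 70.514, -0, 104.267, -3.249], TCP at [0.235, 0.552, 0.231] pointing down, gripper open.
Joint ranges: [-164.24, 164.24], [-49.07, 125.15], [9.68, 141.18], [-86.29, 266.29], [3.28, 154.24], [-151.56, 151.56]. Speed limits (degrees/s): [147.25, 147.25, 172.46, 180, 180, 180].

INTERFACE

Orientations are given as a 3x3 rotation matrix whose columns are the frame's x, y, z axes.
In Python, from plant import arm, cams, sign_off gives the robot as it stands. Calls block until the motion is done:
- arm.goto(position, orientation): joint-space move of the TCP to a pose.
- arm.line_to(position, frame=None, vel=0.15, until_force=None): straight line of the TCP; frame=None keeps the orientation; vel is the mean speed in m/s. With until_force (N) it stops when the force on the tool has changed by that much, and returns True; else False.
- arm.goto_joints(angles): joint-space move.
- arm.gripper_open() and arm.grab(squeeze=None): open the fingers fully, or close them until they stop; squeeze is the grip in N (None keeps the last).
- arm.pause(seconds).
- arm.ik(position, orientation): joint angles nearest the present ones, or None.
- cams.snapshot(name): name is "scene" or "top"; returns the picture (384x512x3 uint8, red, green, blue); there is no depth.
- cams.camera_model(name): a dict with "mtx" (3x3 intrinsics, pixels), "dist" ([k1, k2, p1, p2, k3] as OpenCV has them; the pictures are not rectified), "world_to_cam" (4x4, takes a point from world to camera coordinates). Camera axes: x right, y up, looking along -z (the intrinsics and any distortion apply to the point x, -y, -z); pixel columns grow to the right and rows downward; lengths in m; the calibration is good to about 2 mm. A picture is of the moment at which its call begins. camera_model takes no time and is no camera call.
A pose or a line that the arm cannot do raises arm.MotionError and nothing moves.
- sign_off(): hands the job in; it is judged then, once.
Readings, each from a call of its own:
- arm.get_t(): time.
- arm.get_q(): joint angles.
- arm.get_qd(): joint speeds.
- arm.get_joint_torque(): joint torques, N m.
- arm.get_tool_pos(): TCP position.
- arm.get_orientation(): TCP orientation.
- arm.get_ft_force(): force on the tool from outside, world axes, zero at the start.
- arm.get_wrist_torque(): the same for the moment, N m.
- arm.get_width(): finger opening in m.
- arm.get_grasp_force(): force on a finger pad.
Only numpy, scipy, OpenCV 4.12 (cv2) and the standard library are available. Lean on these libraries where they do the work, as an engineer would, in place of code of your own. Each camera call takes 0.05 s, during which the arm holds its last target. There are 200 camera calls.

## Working session

There is one attempt and no reset: what is moved stays moved. The work goes in short steps, each a Python script; the robot and the scene stay as the last script left them, time stands still between calls to the robot, and variables do not carry over. Pictures are saved under pics/ and viewed, at most 10 in all, crops included, and the job is handed in when it is done.

```bash
ls; mkdir -p pics; python3 - <<'E'
from plant import arm,cams
import cv2,numpy as np
for n in("scene","top"):
    im=cams.snapshot(n);cv2.imwrite(f"pics/{n}0.png",im[:,:,::-1])
    m=cams.camera_model(n);print(n,np.round(m["mtx"],1).tolist(),m["dist"],np.round(m["world_to_cam"],3).tolist())
print(arm.get_t(),arm.get_ft_force())
E
```

```text
pics
scene [[401.3, 0.0, 250.5], [0.0, 401.3, 191.7], [0.0, 0.0, 1.0]] [0.00886379 0.         0.         0.         0.        ] [[0.719, -0.695, 0.009, -0.386], [0.238, 0.259, 0.936, -0.226], [-0.652, -0.671, 0.352, -0.713], [0.0, 0.0, 0.0, 1.0]]
top [[456.5, 0.0, 264.8], [0.0, 456.5, 181.9], [0.0, 0.0, 1.0]] [-0.04304134  0.          0.          0.          0.        ] [[-0.019, -1.0, 0.01, -0.025], [0.995, -0.018, 0.096, -0.52], [-0.096, 0.012, 0.995, -1.226], [0.0, 0.0, 0.0, 1.0]]
0.1 [-0.23812875  0.09885205  0.65780078]
```

View pics/top0.png

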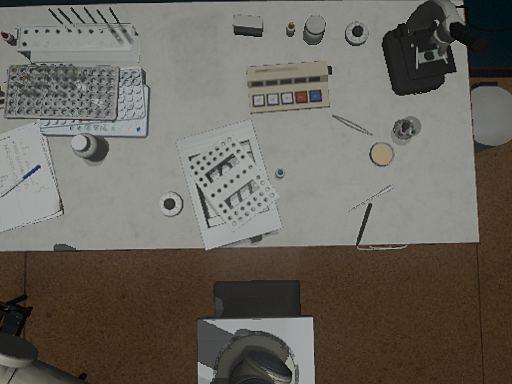

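View pics/scene0.png

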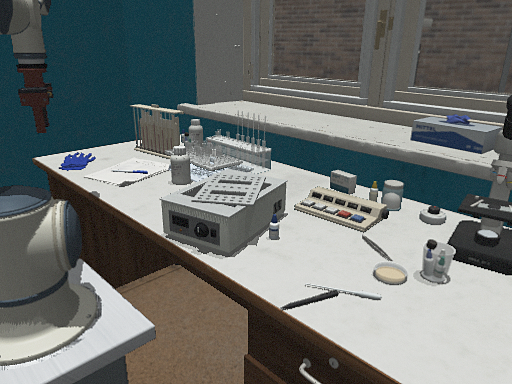

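The top view shows the bath at about columns 176–282, rows 122–250, with the plate askew on it. The timer is at (171,204), the bottle at (280,174) and the marker at about (364,224). I'll enlarge the bath for precise corners.

```bash
python3 - <<'E'
import cv2
a=cv2.imread("pics/top0.png")[115:255,165:295]
cv2.imwrite("pics/c0.png",cv2.resize(a,None,fx=4.2,fy=4.2,interpolation=cv2.INTER_CUBIC))
E
```

```text
(no output)
```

View pics/c0.png

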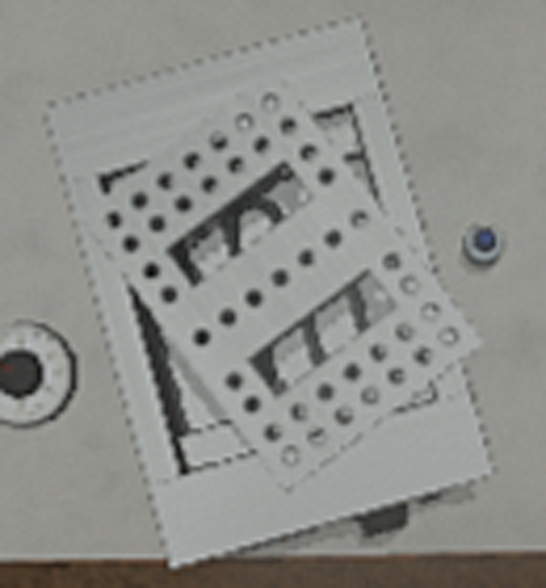

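The bath's outer and mouth corners, the plate's slot corners and its front corners all read clearly in the crop. I'll fit both poses from them and print the gripping pose.

```bash
cat >h.py <<'E'
import numpy as np,cv2
from plant import arm,cams
from scipy.optimize import least_squares
from scipy.spatial.transform import Rotation as R
def proj(P,n="top"):
    m=cams.camera_model(n);T=np.array(m["world_to_cam"])
    c=(P@T[:3,:3].T+T[:3,3])*[1,-1,-1]
    return cv2.projectPoints(c,np.zeros(3),np.zeros(3),np.array(m["mtx"]),np.array(m["dist"]))[0][:,0]
def fit(model,z,px,x0=(.5,0,.3)):
    M=np.c_[np.array(model)*1e-3,np.full(len(model),z)]
    w=lambda p:M@R.from_euler("z",p[2]).as_matrix().T+[p[0],p[1],0]
    s=least_squares(lambda p:(proj(w(p))-px).ravel(),x0,loss="soft_l1")
    return s.x,proj(w(s.x))-px
def pose(p,z=0):
    T=np.eye(4);T[:3,:3]=R.from_euler("z",p[2]).as_matrix();T[:3,3]=[p[0],p[1],z];return T
crop=lambda a,s=4.2,o=(165,115):(np.array(a,float)+.5)/s-.5+o
E
python3 - <<'E'
from h import *
b,r=fit([(136,101),(136,-101),(-156,-101),(-156,101),(86,81),(86,-81),(-104,81),(-104,-81)],.105,
 crop([(47,104),(361,15),(493,470),(172,567),(100,180),(352,106),(182,472),(437,400)]))
print(b,np.round(r,1).tolist())
p,r=fit([(56,45),(28,45),(56,-45),(28,-45),(-28,45),(-56,45),(-28,-45),(-56,-45),(-106,75),(-106,-75)],.110,
 crop([(168,248),(190,285),(290,162),(313,197),(248,358),(272,397),(372,270),(396,305),(288,490),(482,347)]))
print(p,np.round(r,1).tolist())
np.save("b.npy",b);np.save("p.npy",p)
B=pose(b);P=pose(p,.105);Q=np.linalg.inv(B)@P
print("plate in bath",Q[:3,3],np.degrees(p[2]-b[2]), [ (Q@[x,y,0,1])[:2].round(3).tolist() for x in(-106,106) for y in(0,) for x,y in[(x/1e3,y)]])
for s in(1,-1):
    Y=s*P[:3,0];Z=np.array([0,0,-1.]);O=np.c_[np.cross(Y,Z),Y,Z]
    for z in(.2,.118): print(s,arm.ik((P@[-.09,0,0,1])[:3]*[1,1,0]+[0,0,z],O))
E
```

```text
[0.51934624 0.06225538 0.26221639] [[-0.2, 0.6], [0.1, 0.6], [0.2, 0.6], [0.1, -0.2], [-0.3, -1.3], [0.1, -0.8], [-0.2, 0.4], [0.3, -0.2]]
[0.51537555 0.0510977  0.61532934] [[-0.1, -0.2], [1.0, -0.2], [-0.7, -0.3], [0.3, 0.1], [0.1, 0.1], [0.8, -0.3], [-0.9, 0.2], [-0.1, 0.7], [-1.0, 0.5], [0.5, -0.5]]
plate in bath [-0.00672728 -0.009747    0.105     ] 20.23188131173067 [[-0.106, -0.046], [0.093, 0.027]]
1 [-4.52346086e+00 -1.96498022e+01  9.64449418e+01 -2.54444375e-14
  1.03204860e+02 -3.97792348e+01]
1 [-4.52346086e+00 -1.94603333e+01  1.04593788e+02 -2.54444375e-14
  9.48665456e+01 -3.97792348e+01]
-1 [-4.52346086e+00 -1.96498022e+01  9.64449418e+01 -2.54444375e-14
  1.03204860e+02  1.40220765e+02]
-1 [-4.52346086e+00 -1.94603333e+01  1.04593788e+02 -2.54444375e-14
  9.48665456e+01  1.40220765e+02]
```

```bash
cat >>h.py <<'E'
def down(yaw,pitch=0):
    "tool pointing down, y along heading yaw, pitched nose-down"
    return R.from_euler("z",yaw).as_matrix()@R.from_euler("y",pitch).as_matrix()@np.array([[0,1,0],[1,0,0],[0,0,-1.]])
def snap(n,name):
    cv2.imwrite(f"pics/{name}.png",cams.snapshot(n)[:,:,::-1])
E
python3 - <<'E'
from h import *
p=np.load("p.npy");P=pose(p);O=down(p[2])
g=(P@[-.09,0,0,1])[:3]
arm.goto(g+[0,0,.17],O)
hit=arm.line_to(g+[0,0,.1140],vel=.08,until_force=6)
print(hit,arm.get_tool_pos(),arm.get_ft_force())
if hit: arm.line_to(arm.get_tool_pos()+np.array([0,0,.0006]))
arm.grab(50)
print(arm.get_width(),arm.get_grasp_force(),arm.get_ft_force(),arm.get_t())
a=cams.snapshot("top")[115:255,165:295]
cv2.imwrite("pics/c1.png",cv2.resize(a[:,:,::-1],None,fx=4.2,fy=4.2,interpolation=cv2.INTER_CUBIC))
E
```

```text
True [ 0.44088152 -0.00076036  0.11318658] [-0.27204985  1.17037725  4.15046407]
0.049042992072862925 49.951157569885254 [ 1.10672953  0.65766715 -1.96990196] 3.85
```

```bash
cat >>h.py <<'E'
b=np.load("b.npy");B=pose(b)
def tcp(xr,zr,pitch,y=0,off=(-.081,0,.0088)):
    "TCP pose that puts the held plate's rear edge at bath x,z with this pitch (rad)"
    Rp=R.from_euler("y",pitch).as_matrix()
    v=np.array([xr,y,zr])+Rp@(np.array(off)-[.106,0,0])
    return (B@np.r_[v,1])[:3],down(b[2],pitch)
E
python3 - <<'E'
from h import *
r=np.radians
arm.line_to(arm.get_tool_pos()+np.array([0,0,.035]),vel=.1)
print(arm.get_width(),arm.get_ft_force(),arm.get_wrist_torque())
w,o=tcp(.076,.130,r(14)); arm.line_to(w,o,vel=.1)
print(arm.get_width(),arm.get_t())
a=cams.snapshot("top")[115:255,165:295]
s=cams.snapshot("scene")[140:260,140:310]
f=lambda i,k:cv2.resize(i[:,:,::-1],None,fx=k,fy=k,interpolation=cv2.INTER_CUBIC)
cv2.imwrite("pics/c2.png",f(a,4.2));cv2.imwrite("pics/s2.png",f(s,4.2))
E
```

```text
0.04901297186737804 [ 0.26195227  0.74820019 -4.16619048] [-0.2511697   0.26902656  0.01920793]
0.04902726011632615 5.1
```

View pics/c2.png

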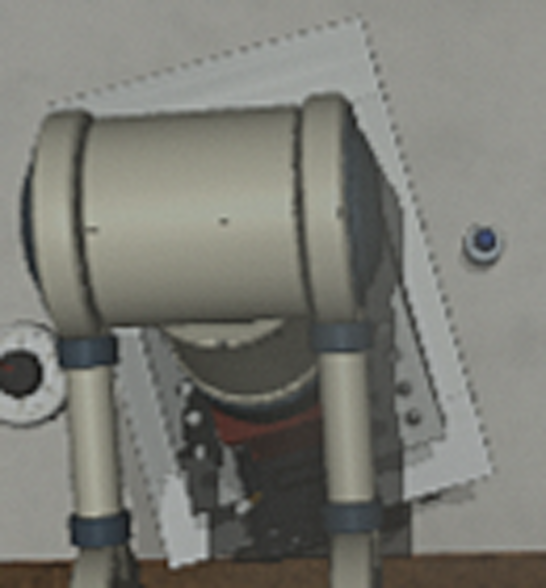

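View pics/s2.png

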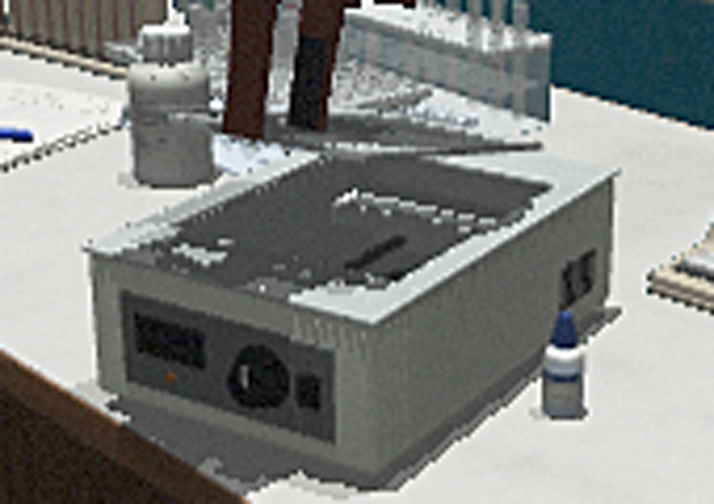

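The plate is gripped, lifted and pitched. In the scene crop its corners show near (540,146), (430,92) and (325,156). I'll compare these with the predicted corners to check for slip.

```bash
python3 - <<'E'
from h import *
for pit in(8,14,18):
    Rp=R.from_euler("y",np.radians(pit)).as_matrix()
    t=arm.get_tool_pos();  t=(np.linalg.inv(B)@np.r_[t,1])[:3]
    C=np.array([[x,y,.005] for x in(-.106,.106) for y in(-.075,.075)])-[-.081,0,.0088]
    W=(C@Rp.T+t)@B[:3,:3].T+B[:3,3]
    print(pit,((proj(W,"scene")-[140,140])*4.2).round().tolist())
E
```

```text
8 [[358.0, 156.0], [140.0, 111.0], [546.0, 111.0], [350.0, 76.0]]
14 [[358.0, 151.0], [140.0, 107.0], [542.0, 142.0], [347.0, 105.0]]
18 [[358.0, 148.0], [140.0, 103.0], [538.0, 162.0], [344.0, 124.0]]
```

The corner at (541,146) matches a pitch of about 14–15°, so the grip held. Next I'll insert the rear edge.

```bash
python3 - <<'E'
from h import *
r=np.radians
def go(*a,vel=.06,f=12):
    w,o=tcp(*a);h=arm.line_to(w,o,vel=vel,until_force=f)
    print(a,h,(np.linalg.inv(B)@np.r_[arm.get_tool_pos()-w+B[:3,3],1])[:3].round(4),arm.get_ft_force().round(1),arm.get_width(),arm.get_t());return h
ok=not go(.077,.084,r(14)) and not go(.100,.082,r(13.5))
if ok:
    go(.101,.0725,r(10.2),f=8)
    arm.pause(.2)
s=cams.snapshot("scene")[140:260,140:310]
cv2.imwrite("pics/s3.png",cv2.resize(s[:,:,::-1],None,fx=4.2,fy=4.2,interpolation=cv2.INTER_CUBIC))
E
```

```text
(0.077, 0.084, np.float64(0.24434609527920614)) False [ 0.0002 -0.      0.0004] [ 0.   0.3 -3.9] 0.04908879368239254 6.1167
(0.1, 0.082, np.float64(0.23561944901923448)) False [ 0.0001  0.     -0.0002] [-0.  -0.  -3.3] 0.049229156700097094 6.65
(0.101, 0.0725, np.float64(0.1780235837034216)) False [-0.0003 -0.      0.0003] [-0.3 -0.5 -3.7] 0.04892423411814882 7.1333
```

View pics/s3.png

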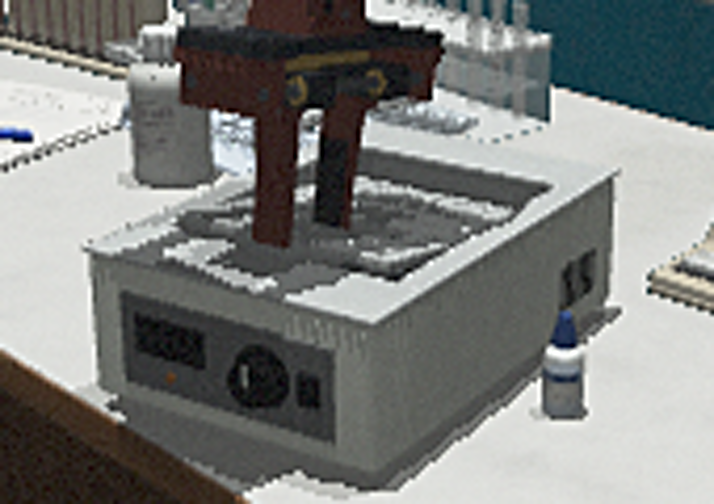

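The plate stands aslant with its rear end under the lip and its front end held above the front rim. Next: lower to contact, open, push back.

```bash
python3 - <<'E'
from h import *
ex=B[:3,0];T=lambda:np.array(arm.get_tool_pos())
rel=lambda:((np.linalg.inv(B)@np.r_[T(),1])[:3]*1e3).round(1)
h=arm.line_to(T()-[0,0,.006],vel=.03,until_force=3);print(h,rel(),arm.get_ft_force())
arm.gripper_open();print(rel(),arm.get_ft_force(),arm.get_width())
h=arm.line_to(T()+ex*.009,vel=.03,until_force=12);print(h,rel(),arm.get_ft_force(),arm.get_t())
arm.line_to(T()+[0,0,.10],vel=.2)
arm.grab(10)
arm.goto((B@[-.06,0,.22,1])[:3],down(b[2]+np.pi/2))
arm.goto_joints(arm.get_q()+np.array([55,0,0,0,0,0]))
print(arm.get_t())
a=cams.snapshot("top")[115:255,165:295]
cv2.imwrite("pics/c4.png",cv2.resize(a[:,:,::-1],None,fx=4.2,fy=4.2,interpolation=cv2.INTER_CUBIC))
E
```

```text
True [-8.070e+01 -1.000e-01  1.096e+02] [ 1.07098181 -0.65993919  3.63363109]
[-8.180e+01  1.000e-01  1.079e+02] [-0.60197897 -0.26577879  0.42129993] 0.0880214731992992
False [-7.260e+01  1.000e-01  1.079e+02] [ 0.25476665  0.24031749 -0.14373166] 8.85
13.825
```

View pics/c4.png

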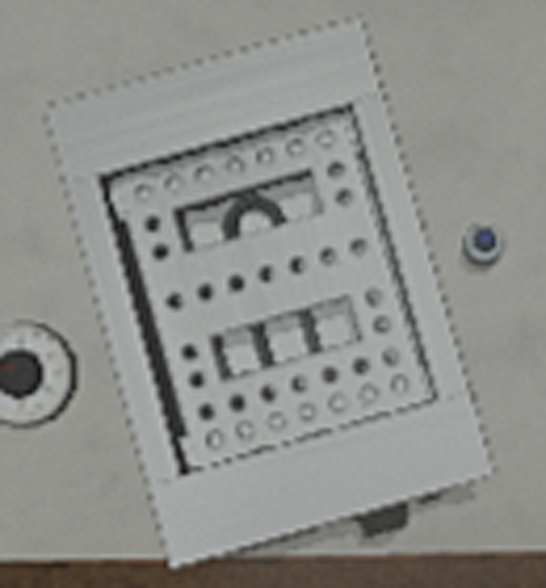

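The plate now seems to lie squared in the mouth, with its slots at about (250,212) and (288,338). I'll fit its pose to see whether the front end is in.

```bash
python3 - <<'E'
from h import *
px=crop([(176,212),(188,252),(311,172),(323,211),(213,338),(224,380),(353,297),(363,340)])
for z in(.074,.09,.105):
    p,r=fit([(56,45),(28,45),(56,-45),(28,-45),(-28,45),(-56,45),(-28,-45),(-56,-45)],z,px)
    Q=np.linalg.inv(B)@pose(p,z);print(z,Q[:2,3],np.degrees(p[2]-b[2]),np.abs(r).mean().round(2))
    if z==.074:np.save("p2.npy",p)
E
```

```text
0.074 [ 0.00104017 -0.00148902] 0.7202394991800773 0.25
0.09 [-0.00077198 -0.00214802] 0.7383476001726135 0.36
0.105 [-0.00246616 -0.00273036] 0.796217069568576 0.5
```

The plate is flat in the tank (z 0.074 gives the best fit), with its front edge at about −105. Next I'll draw it forward from the front slot.

```bash
python3 - <<'E'
from h import *
p=np.load("p2.npy");O=down(p[2]+np.pi/2);ex=B[:3,0];T=lambda:np.array(arm.get_tool_pos())
rel=lambda:((np.linalg.inv(B)@np.r_[T(),1])[:3]*1e3).round(1)
g=(pose(p)@[-.042,0,0,1])[:3]
arm.goto(g+[0,0,.16],O)
h=arm.line_to(g+[0,0,.066],vel=.1,until_force=8);print(h,rel(),arm.get_ft_force())
if not h:
    h=arm.line_to(T()-ex*.022,vel=.03,until_force=12);print(h,rel(),arm.get_ft_force())
    arm.line_to(T()+ex*.004,vel=.05)
arm.line_to(T()+[0,0,.10],vel=.2)
arm.goto_joints(arm.get_q()+np.array([55,0,0,0,0,0]))
print(arm.get_t())
a=cams.snapshot("top")[115:255,165:295]
cv2.imwrite("pics/c5.png",cv2.resize(a[:,:,::-1],None,fx=4.2,fy=4.2,interpolation=cv2.INTER_CUBIC))
s=cams.snapshot("scene")[140:260,140:310]
cv2.imwrite("pics/s5.png",cv2.resize(s[:,:,::-1],None,fx=4.2,fy=4.2,interpolation=cv2.INTER_CUBIC))
E
```

```text
False [-40.4  -2.1  66.9] [ 0.49615258 -0.18383256  0.52962489]
True [-53.   -2.3  67.1] [2.57359124 0.6779498  2.06652245]
19.6
```

View pics/c5.png

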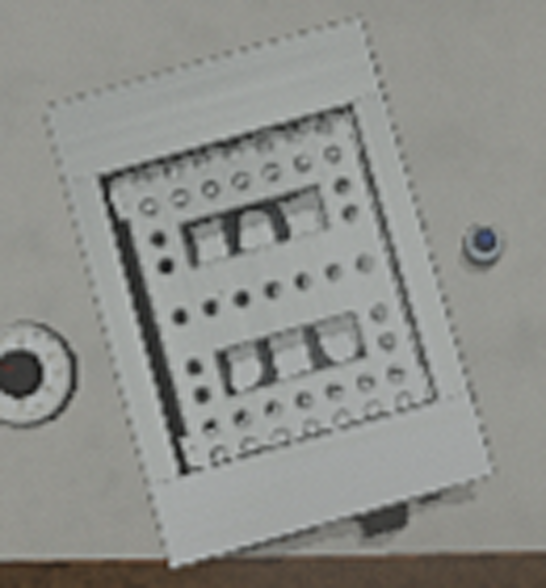

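View pics/s5.png

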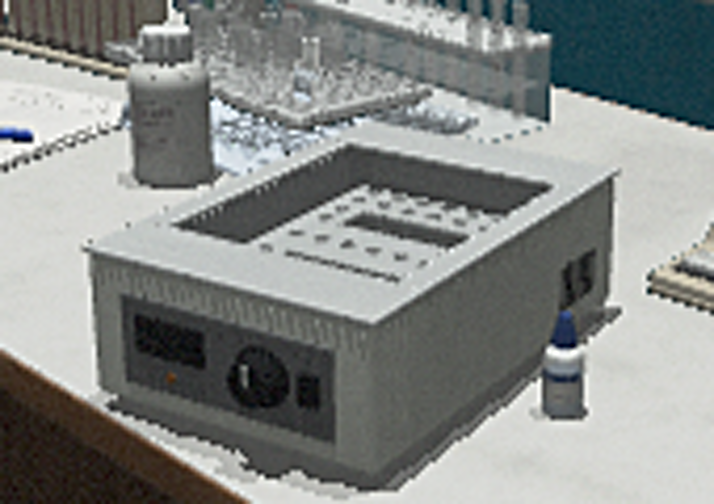

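The plate lies flat in the tank, both ends under the lips, and it has moved about 12 crop pixels forward. I'll check with a fit.

```bash
python3 - <<'E'
from h import *
px=crop([(183,224),(193,268),(320,186),(327,228),(218,350),(230,397),(357,314),(366,358)])
p,r=fit([(56,45),(28,45),(56,-45),(28,-45),(-28,45),(-56,45),(-28,-45),(-56,-45)],.074,px)
Q=np.linalg.inv(B)@pose(p);print(Q[:2,3],np.degrees(p[2]-b[2]),r.round(1).tolist())
print((Q@[-.106,0,0,1])[:2]); np.save("p3.npy",p)
E
```

```text
[-0.00929701 -0.00220973] -0.2723736536963115 [[-0.3, 0.1], [0.1, -0.2], [-0.1, -0.0], [1.1, 0.1], [-0.3, 0.7], [-0.3, -0.2], [-0.3, -0.1], [0.4, -0.3]]
[-0.11529581 -0.00170582]
```

```bash
python3 -c "
from plant import sign_off
print(sign_off())"
```

```text
the job is handed in; nothing more can be done
None
```

Handed in after about 20 s of the 43 s allowed: the plate lies flat on both ledges, drawn forward against the front wall (within about 1–2 mm by the camera fit), both ends under the lips, and nothing I did came near the bottle, timer or marker; the judge's result was not shown.

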